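Seat a vial's snap cap in the guarded hand press

ROBOT

A 7-joint arm with a two-finger parallel gripper is mounted at the origin on the work surface; the furniture and walls round the work are solid. World frame = base frame: x ahead of the robot, y to its left, z up, the work surface at z = 0. Lengths are in mm, angles in rad, forces in N, time in s.
With the tool pointing down it reaches from about 400 to 875 mm from the base axis. Payload 4.4 kg.
Tool frame: the origin (TCP) lies between the finger pads; the fingertips stand ctrl.tcp_to_tips ahead of it and the grasp point (between the pads) lies 8 mm behind it (ctrl.tcp_to_tips is the distance from the TCP to the fingertips, in mm); z points along the fingers, y is the direction in which the jaws open and shut (so a half turn about z gives the same grasp; the last joint's range is limited). The gripper opens to 85 mm and grips with 20 to 120 N. Pads are 22 mm wide; open, the fingers measure 114 mm over their backs; the gripper's body (76 mm by 85 mm) begins 54 mm behind the grasp point. The pads swing forward as they close: fully open they stand 13 mm farther back than shut.
Start: joints at [1.204, 0.628, 0.038, 1.517, -0.027, 0.996, -0.02], TCP at [192.612, -620.821, 242.313] pointing down, gripper open.
Joint ranges: [-3.06, 3.06], [-0.37, 2.12], [-1.25, 1.32], [0.18, 2.47], [-1.1, 4.24], [0.23, 1.98], [-2.94, 2.94]. Speed limits (rad/s): [2.57, 2.57, 3.14, 3.14, 3.14, 3.14, 3.14].

INTERFACE

Orientations are given as [roll, pitch, yaw] about the fixed x, y, z axes, in that order (R = Rz(yaw) Ry(pitch) Rx(roll)).
In Python, from cell import ctrl gives the robot as it stands.
- The arm moves only by the tool send_rows, never from a script. Its argument "rows" is a list of rows, each an object of numbers: "x", "y", "z": the shift along the world's x, y, z in cm; "roll": the turn about the world's z in degrees; "claw": the closure, from 0 (fully open) to 1 (shut). A call has 1 to 5 rows; each row is the pose to reach, as a shift and turn from the pose commanded when the call began; what a row does not reach only later rows make up. A row lasts 1/12 s, in which the tool goes at most 41.7 mm and 7.16 degrees, less where a joint would pass 70% of its speed; a pose out of reach is approached as far as the arm can. A call with a gripper value outside its range is refused whole. The fingers move at their own pace and stop on an object; the grip force is fixed at half the most. Time passes only in rows, so rows that repeat a pose let the fingers close. It gives the time, the measured TCP pose, the force and the opening at its end, in the units of the state.
- ctrl.read_state(): the state, without advancing time (a new reading comes with each control period).
- ctrl.get_image(name): name is "scene" or "top" or "wrist"; returns (picture, depth): 400x640x3 uint8, blue, green, red; 400x640 float32, mm along the optical axis (not along the pixel's ray), 0 where there is no reading.
- ctrl.get_calibration(name): a dict with "intrinsics" (3x3 intrinsics, pixels), "T" (4x4, takes a point from camera to world coordinates). Camera axes: x right, y down, z forward; pixel columns grow to the right and rows downward; lengths in mm; the calibration is good to about 2 mm. A picture is of the moment at which its call begins: read the wrist's pose just before it. get_calibration takes no time and is no camera call; for the wrist camera it gives the pose at the moment of the call.
- ctrl.finish_job(): hands the job in, once; it reports no verdict.
Trained networks look in the newest picture that a camera, given by its name, has taken for a name from the list of things; names that differ only in an ending like _2 or _b are one class to them, and where a whole thing is asked for, a point or a joint stands for the part that bears it (a point fixed in the world has none). Each returns a list of dicts, best first, with "confidence" (0 to 1); they miss things now and then, are a little off and sometimes report something else, mostly with a low value. They report only what shows in the picture. A call takes as long as a camera call. They do not tell look-alikes from the thing itself.
- ctrl.recognise(camera, query): "uv" ([column, row] in pixels, amid what is visible of it).
- ctrl.regions_of(camera, query): "region" (400x640 bool, what is visible of it) and "uv" ([column, row] in pixels, amid what is visible of it).
- ctrl.place_of(camera, query): "uv" ([column, row] in pixels: a listed point, or the origin of a listed thing).
The state is a dict: "clock": time; "qpos": joint angles; "qd": joint speeds; "tau": joint torques, N m; "eef_pos": TCP position; "tool_rot": TCP orientation; "force": force on the tool from outside, world axes, zero at the start; "torque": the same for the moment, N m; "width": finger opening in mm.
Only numpy, scipy, OpenCV 4.12 (cv2) and the standard library are available. Lean on these libraries where they do the work, as an engineer would, in place of code of your own. Each camera call takes 0.05 s, during which the arm holds its last target. There are 200 camera calls.

TASK

Cap the sample vial in the blue hand press: with the fingertips push the carriage in by its upright end plate until it stops under the ram, then reach down through the yellow-edged window in the top of the clear guard and press the red lever pad all the way down so that the ram seats the white cap, and draw back out so that the lever comes up again. Do not touch the guard or the vial at any time, and leave the four loose things round the press (two small vials, a dish and an amber bottle) where they are.

Things in the scene. Friction and masses are not known exactly. Their poses are not given: they have to be found in the camera images.
- push_plate (a point): centre of the outer face of the upright plate at the free end of the carriage (dark face on a silver plate, 46 wide x 44 mm tall, 7 mm thick, its lower edge 18 mm and its upper edge 62 mm above the bench). Axes are the press's: x points to the back of the press, y out of the face (away from the press, to its left), z up. Push it along -y
- carriage (a joint): how far the carriage has been pushed in along the press's -y, in m: 0 drawn fully out, 0.080 home under the ram against a hard stop. Slides with about 1.5 N of friction and stays where it is left; even when home the push plate's face is about 76 mm outside the guard. Its blue bed and silver rails are fixed, reach 25 mm above the bench and end about 10 mm beyond the plate as found
- window (a point): centre of the square window in the flat top panel of the guard, at the panel's upper face, 178 mm above the bench. The opening between its yellow edge trims is 89 x 89 mm, sides along the press's x and y, trim 7 mm thick and standing 2 mm above the panel. Axes as the press's
- guard: clear hood with silver frame and yellow trims over the press, fixed to it; origin on the bench under the ram, x to the back, y to the left, z up. It spans x -154 to +38 mm, y -70 to +70 mm, and is 180 mm high; front and right side closed, a doorway for the carriage in the left (+y) side. Must not be touched
- lever_pad (a point): centre of the upper face of the red ribbed pad (42 x 44 mm) at the front end of the press's lever, inside the guard straight below the window, about 6 mm below the window's panel when the lever is up; it moves with the lever, about 25 mm downward over the whole stroke (and less than 1 mm sideways)
- lever (a joint): angle of the lever in rad: 0 up at rest, 0.17 pressed fully down against its hard stop; grows as the pad is pressed down. A spring brings it back up. At the pad it takes about 2 to 3 N over the first half of the stroke, about 11 N while the cap goes on in the second half, and is rigid at the stop
- vial: glass snap-cap vial, 22 mm across and 50 mm tall without its cap, standing loose in the black nest of the carriage, 18 mm deep; origin at the centre of its underside, z up. It rides in with the carriage
- cap (a joint): how far the white snap cap (23 mm across) has been pressed onto the vial, in m: 0 standing proud as found, 0.005 fully seated; grips with about 18 N and stays where it is pressed
- vial_b: small vial with a screw cap, 23 mm across, 54 mm tall, standing on the bench in front of the carriage; origin at the centre of its underside. Leave alone
- vial_d: small vial with a screw cap, 23 mm across, 54 mm tall, standing to the right of the press; origin at the centre of its underside. Leave alone
- petri: clear round dish, 64 mm across, 16 mm tall, lying to the right of the press; origin at the centre of its underside. Leave alone
- amber_bottle: amber dropper bottle, 31 mm across, 91 mm tall, standing at the back right of the press; origin at the centre of its underside. Leave alone
Not all that is in view belongs to the job. What is shaped like the vial but pink or turquoise is not meant.

How it is judged (in metres and radians):
On the way, in this order (a step that is already met when the one before it is completed fails the run):
1. the carriage is pushed home under the ram, the cap still proud (value of joint carriage above 0.076 m and value of joint cap below 0.0015 m), for 0.2 s.
2. the fingers press the lever down and the ram seats the cap (value of joint lever above 0.14 rad and value of joint cap above 0.0042 m and contact force between the fingers and lever above 1 N), for 0.1 s.
At the end, for the whole second after the job is handed in: carriage home to within 4 mm, the vial upright under the ram with its cap seated to within 0.8 mm, the lever back up (within 0.02 rad), and the four neighbours within 15 mm of where they stood (value of joint carriage above 0.076 m and value of joint cap above 0.0042 m and value of joint lever below 0.02 rad and horizontal distance between vial and guard below 0.006 m and angle between vial's own z axis and vertical below 0.1 rad and linear speed of vial below 0.02 m/s and distance of each of vial_b, vial_d, petri, amber_bottle from where it was at the start of the episode below 0.015 m); the robot touches nothing.
It fails at once if the robot touches the guard (contact force between any of the fingers, the arm and guard above 0.5 N).
It fails at once if the robot touches the vial or its cap (contact force between any of the fingers, the arm and vial above 0.3 N).
It fails at once if the vial is lifted or tipped (height (world z) of vial above 0.032 m or angle between vial's own z axis and vertical above 0.25 rad).
It fails at once if a thing standing round the press is shifted, lifted or knocked over (distance of any of vial_b, vial_d, petri, amber_bottle from where it was at the start of the episode above 0.015 m).
It also fails if it takes over 48 s, if anything falls off the work surface, if the arm or the gripper's body presses on something with over 40 N, if the wrist force passes 120 N, or if a joint passes its speed limit or range.

## Working session

There is one attempt and no reset: what is moved stays moved. The work goes in short steps, Python scripts to look and compute and a tool call to move; the robot and the scene stay as the last step left them, time stands still between calls to the robot, and variables do not carry over. Pictures are saved under pics/ and viewed, on a budget of 10 in all, crops included, one or two more only if the job needs it, and the job is handed in when it is done.

Besides the shell and the picture viewer there is one more tool, called after ">>>" in YAML: its name, and indented under it one key for each argument. send_rows: Moves the arm, as the interface text tells. Its arguments: {"type":"object","properties":{"rows":{"type":"array"}},"required":["rows"]}

```bash
mkdir -p pics; ls; cat > h.py <<'E'
import numpy as np, cv2
from cell import ctrl
def w(cam,uv,d):
    c=ctrl.get_calibration(cam);K=np.array(c["intrinsics"]);T=np.array(c["T"])
    p=np.linalg.inv(K)@np.array([uv[0],uv[1],1.])*d
    return (T@np.r_[p,1])[:3]
def wz(cam,uv,z):
    c=ctrl.get_calibration(cam);K=np.array(c["intrinsics"]);T=np.array(c["T"])
    r=T[:3,:3]@(np.linalg.inv(K)@np.array([uv[0],uv[1],1.]))
    return T[:3,3]+r*(z-T[2,3])/r[2]
def px(cam,P):
    c=ctrl.get_calibration(cam);K=np.array(c["intrinsics"]);T=np.linalg.inv(np.array(c["T"]))
    q=K@(T@np.r_[P,1])[:3];return q[:2]/q[2]
E
python3 - <<'E'
from h import *
np.set_printoptions(precision=1,suppress=True)
print(ctrl.tcp_to_tips, ctrl.read_state())
for cam in("scene","top"):
    im,d=ctrl.get_image(cam);cv2.imwrite(f"pics/{cam}0.png",im);np.save(f"pics/{cam}_d.npy",d)
    print(cam,np.array(ctrl.get_calibration(cam)["T"]))
    for q in("push_plate","window","guard","lever_pad","vial","vial_b","vial_d","petri","amber_bottle"):
        for r in ctrl.place_of(cam,q)[:3]:
            u,v=[int(round(x)) for x in r["uv"]]
            z={"window":178,"lever_pad":172,"push_plate":40}.get(q,0)
            dd=d[v,u] if 0<=v<400 and 0<=u<640 else 0
            print(q,round(r["confidence"],2),u,v,"depth",w(cam,r["uv"],dd),"z",wz(cam,r["uv"],z))
E
```

```text
pics
11.0 {'clock': 0.0, 'qpos': array([ 1.2,  0.6,  0. ,  1.5, -0. ,  1. , -0. ]), 'qd': array([-0.,  0.,  0.,  0., -0.,  0., -0.]), 'tau': array([ -0. , -56.3,   1.2, -19.3,   0. ,   0. ,  -0. ]), 'eef_pos': array([ 192.4, -620.2,  241.4]), 'tool_rot': array([-3.1,  0. ,  0.3]), 'force': array([-0.9, -0.5, -0.3]), 'torque': array([-0.,  0.,  0.]), 'width': 85.39463250077262}
scene [[   0.2    0.5   -0.9 1321.2]
 [   1.    -0.1    0.1 -115.8]
 [  -0.    -0.9   -0.5  577.6]
 [   0.     0.     0.     1. ]]
push_plate 0.76 373 222 depth [537.9 122.4  53.7] z [517.4 128.7  40. ]
window 0.62 251 161 depth [ 448.3 -110.8  173.2] z [ 458.8 -110.9  178. ]
lever_pad 0.97 254 162 depth [ 456.5 -105.5  174. ] z [ 452.3 -105.5  172. ]
vial 0.75 312 201 depth [412.1  16.9  43.5] z [338.   27.7   0. ]
vial 0.64 209 243 depth [ 479.8 -215.7    8.5] z [ 467.2 -217.2    0. ]
vial 0.63 358 215 depth [437.1 116.4   9.4] z [422.4 120.3   0. ]
vial_b 0.75 312 201 depth [412.1  16.9  43.5] z [338.   27.7   0. ]
vial_b 0.64 209 243 depth [ 479.8 -215.7    8.5] z [ 467.2 -217.2    0. ]
vial_b 0.63 358 215 
[... 1066 characters left out ...]
55 320 242 depth [417.4  31.2  52.7] z [420.3  33.3   0. ]
vial 0.5 403 225 depth [ 471.5 -203.4   38. ] z [ 475.3 -209.5    0. ]
vial_b 0.57 339 204 depth [520.3 -19.2  80.5] z [532.1 -19.5   0. ]
vial_b 0.55 320 242 depth [417.4  31.2  52.7] z [420.3  33.3   0. ]
vial_b 0.5 403 225 depth [ 471.5 -203.4   38. ] z [ 475.3 -209.5    0. ]
vial_d 0.57 339 204 depth [520.3 -19.2  80.5] z [532.1 -19.5   0. ]
vial_d 0.55 320 242 depth [417.4  31.2  52.7] z [420.3  33.3   0. ]
vial_d 0.5 403 225 depth [ 471.5 -203.4   38. ] z [ 475.3 -209.5    0. ]
petri 0.65 414 200 depth [ 547.2 -238.7   15.5] z [ 549.7 -241.6    0. ]
amber_bottle 0.42 405 177 depth [ 610.3 -207.5   44.5] z [ 620.1 -214.8    0. ]
```

```bash
python3 - <<'E'
import cv2
a=cv2.imread("pics/top0.png")[120:290,230:460];cv2.imwrite("pics/top0c.png",cv2.resize(a,None,fx=3.4,fy=3.4,interpolation=cv2.INTER_CUBIC))
a=cv2.imread("pics/scene0.png")[110:320,160:430];cv2.imwrite("pics/scene0c.png",cv2.resize(a,None,fx=2.8,fy=2.8,interpolation=cv2.INTER_CUBIC))
E
```

```text
(no output)
```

View pics/top0c.png

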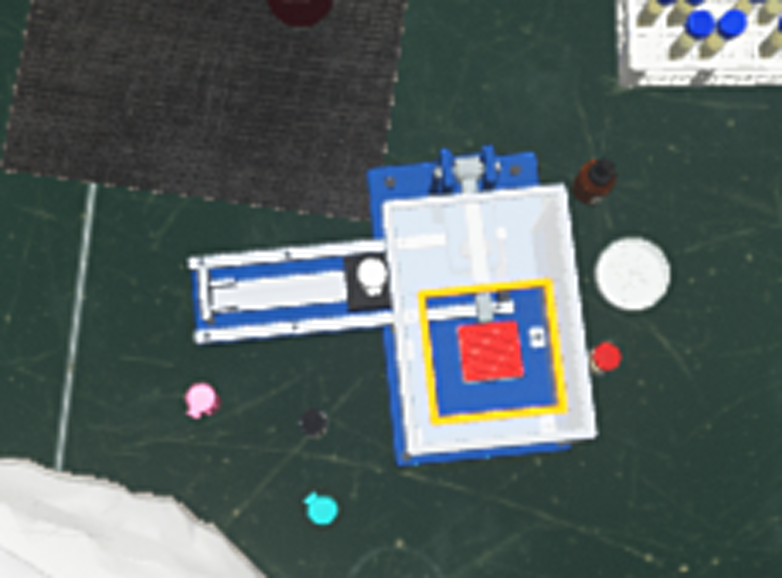

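View pics/scene0c.png

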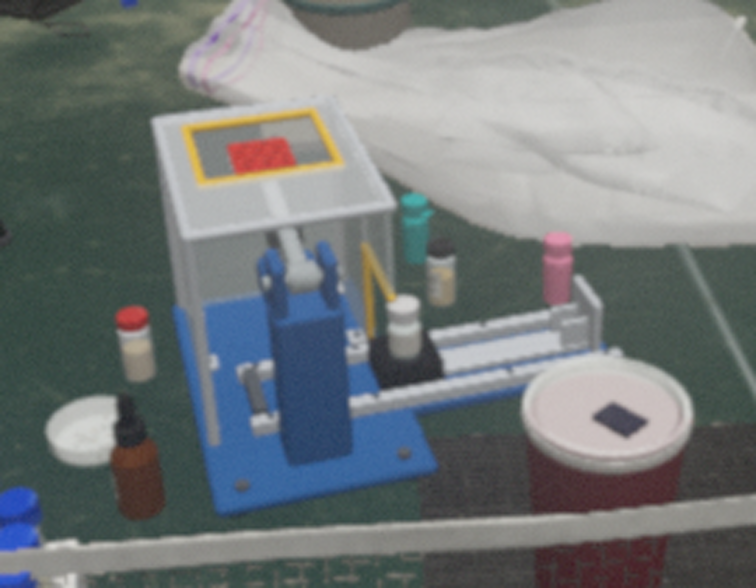

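```bash
python3 - <<'E'
from h import *
from scipy.spatial.transform import Rotation as Rn
np.set_printoptions(precision=1,suppress=True)
s=ctrl.read_state();print("yaw",s["tool_rot"][2])
T=np.array(ctrl.get_calibration("wrist")["T"]);R=Rn.from_euler("xyz",s["tool_rot"]).as_matrix()
print("cam in tool",R.T@(T[:3,3]-s["eef_pos"]),"axis",R.T@T[:3,2])
for cam in("top","scene"):
    im=cv2.imread(f"pics/{cam}0.png");hsv=cv2.cvtColor(im,cv2.COLOR_BGR2HSV);d=np.load(f"pics/{cam}_d.npy")
    red=cv2.inRange(hsv,(0,150,120),(8,255,255))|cv2.inRange(hsv,(174,150,120),(180,255,255))
    yel=cv2.inRange(hsv,(20,130,130),(32,255,255))
    for n,m,z in(("yel",yel,180),("red",red,172)):
        k,l,st,c=cv2.connectedComponentsWithStats(cv2.morphologyEx(m,cv2.MORPH_CLOSE,np.ones((3,3))))
        i=1+np.argmax(st[1:,4]);v,u=np.where((l==i))
        P=np.array([wz(cam,(a,b),z) for a,b in zip(u,v)])
        D=np.array([w(cam,(a,b),d[b,a]) for a,b in zip(u,v) if d[b,a]>0])
        r=cv2.minAreaRect(P[:,:2].astype(np.float32));print(cam,n,len(u),"rect z",r,"depth med",np.median(D,0))
    # push plate: points z 45..66 near plate
    v,u=np.mgrid[0:400,0:640];ok=d>0
    c=ctrl.get_calibration(cam);K=np.array(c["intrinsics"]);T=np.array(c["T"])
    Q=np.stack([(u-K[0,2])/K[0,0]*d,(v-K[1,2])/K[1,1]*d,d,np.ones_like(d)],-1)@T.T
    for lo,hi in((30,70),(48,70)):
        m=ok&(Q[...,2]>lo)&(Q[...,2]<hi)&(Q[...,0]>460)&(Q[...,0]<580)&(Q[...,1]>90)&(Q[...,1]<180)
        A=Q[m][:,:3]
        if len(A):print(cam,"plate",lo,len(A),"mean",A.mean(0),"min",A.min(0),"max",A.max(0), cv2.minAreaRect(A[:,:2].astype(np.float32)))
E
```

```text
yaw 0.3008072410864806
cam in tool [  71.    -0.2 -131.6] axis [-0.3 -0.   1. ]
top yel 316 rect z ((460.1794128417969, -108.24310302734375), (100.35551452636719, 100.53857421875), 6.636120796203613) depth med [ 458.2 -115.3  179.2]
top red 271 rect z ((461.25762939453125, -108.02621459960938), (40.69812774658203, 42.757240295410156), 6.795908451080322) depth med [ 460.8 -108.2  171.3]
top plate 30 94 mean [516.1 115.7  51.4] min [493.2  95.5  30.7] max [538.4 126.8  65.5] ((517.5625610351562, 111.49714660644531), (45.26549530029297, 28.62112045288086), 9.955046653747559)
top plate 48 54 mean [516.5 120.6  59.4] min [494.  106.8  48.1] max [538.4 126.8  65.5] ((516.634033203125, 120.92351531982422), (42.23231887817383, 17.48749351501465), 23.256315231323242)
scene yel 159 rect z ((462.1318054199219, -109.17424011230469), (92.34606170654297, 97.92076110839844), 6.60470724105835) depth med [ 422.9 -121.9  179.1]
scene red 189 rect z ((465.6201477050781, -108.8617935180664), (43.98478698730469, 39.040435791015625), 7.684189796447754) depth med [ 465.4 -109.2  171.7]
scene plate 30 274 mean [522.  113.5  45.7] min [493.   94.3  30.2] max [541.3 125.6  63.2] ((517.5040893554688, 109.69254302978516), (48.63086700439453, 30.280221939086914), 2.0520777702331543)
scene plate 48 98 mean [520.4 119.   57.3] min [493.  114.1  48.1] max [541.1 125.   63.2] ((516.8130493164062, 120.4678955078125), (48.32587814331055, 9.985635757446289), 4.4483232498168945)
```

>>> send_rows:
  rows:
    - {"x": 2.7,"y": 2.7,"z": 1.2,"roll": 7,"claw": 1}
    - {"x": 5.4,"y": 5.4,"z": 2.4,"roll": 14,"claw": 1}
    - {"x": 8.1,"y": 8.1,"z": 3.6,"roll": 21,"claw": 1}
    - {"x": 10.8,"y": 10.8,"z": 4.8,"roll": 28,"claw": 1}
    - {"x": 13.5,"y": 13.5,"z": 6,"roll": 35,"claw": 1}

```text
clock: 1.42
eef_pos: [328.6, -484.4, 303.0]
tool_rot: [3.141, 0.0, 0.917]
force: [0.7, -0.6, 0.6]
width: 25.6
```

```bash
python3 - <<'E'
from h import *
np.set_printoptions(precision=1,suppress=True)
for cam in("top","scene"):
    d=np.load(f"pics/{cam}_d.npy")
    c=ctrl.get_calibration(cam);K=np.array(c["intrinsics"]);T=np.array(c["T"]);v,u=np.mgrid[0:400,0:640]
    Q=(np.stack([(u-K[0,2])/K[0,0]*d,(v-K[1,2])/K[1,1]*d,d,np.ones_like(d)],-1)@T.T)[d>0]
    m=(Q[:,2]>80)&(Q[:,0]>300)&(Q[:,0]<750)&(Q[:,1]>20)&(Q[:,1]<350)
    A=Q[m];print(cam,len(A),A.min(0) if len(A) else"",A.max(0) if len(A) else"")
E
```

```text
top 729 [300.  147.9  80.    1. ] [346.  332.  115.2   1. ]
scene 941 [300.1 137.2  80.    1. ] [351.1 331.  115.5   1. ]
```

>>> send_rows:
  rows:
    - {"x": 2.8,"y": 2.8,"roll": 7,"claw": 1}
    - {"x": 5.6,"y": 5.6,"roll": 14,"claw": 1}
    - {"x": 8.4,"y": 8.4,"roll": 21,"claw": 1}
    - {"x": 11.2,"y": 11.2,"roll": 28,"claw": 1}
    - {"x": 14,"y": 14,"roll": 35,"claw": 1}

```text
$.rows[0]: bad value
```

>>> send_rows:
  rows:
    - {"x": 0.4,"y": 4,"roll": 5,"claw": 1}
    - {"x": 0.8,"y": 8,"roll": 9.4,"claw": 1}
    - {"x": 1.2,"y": 12,"roll": 9.4,"claw": 1}
    - {"x": 1.6,"y": 16,"roll": 9.4,"claw": 1}
    - {"x": 2,"y": 20,"roll": 9.4,"claw": 1}

```text
$.rows[0]: bad value
```

>>> send_rows:
  rows:
    - {"x": 0.4,"y": 4,"claw": 1}
    - {"x": 0.8,"y": 8,"claw": 1}
    - {"x": 1.2,"y": 12,"claw": 1}
    - {"x": 1.6,"y": 16,"claw": 1}
    - {"x": 2,"y": 20,"claw": 1}

```text
$.rows[0]: bad value
```

>>> send_rows:
  rows:
    - {"x": 2.8,"y": 2.8,"z": 0,"roll": 7,"claw": 1}
    - {"x": 5.6,"y": 5.6,"z": 0,"roll": 14,"claw": 1}
    - {"x": 8.4,"y": 8.4,"z": 0,"roll": 21,"claw": 1}
    - {"x": 11.2,"y": 11.2,"z": 0,"roll": 28,"claw": 1}
    - {"x": 14,"y": 14,"z": 0,"roll": 35,"claw": 1}

```text
clock: 1.83
eef_pos: [468.7, -344.4, 302.7]
tool_rot: [3.141, 0.001, 1.528]
force: [-0.1, -1.6, -0.4]
width: 0.2
```

>>> send_rows:
  rows:
    - {"x": 0.4,"y": 4,"z": 0,"roll": 5,"claw": 1}
    - {"x": 0.8,"y": 8,"z": 0,"roll": 9.4,"claw": 1}
    - {"x": 1.2,"y": 12,"z": 0,"roll": 9.4,"claw": 1}
    - {"x": 1.6,"y": 16,"z": 0,"roll": 9.4,"claw": 1}
    - {"x": 2,"y": 20,"z": 0,"roll": 9.4,"claw": 1}

```text
clock: 2.25
eef_pos: [487.5, -144.1, 302.5]
tool_rot: [3.141, 0.0, 1.686]
force: [1.3, 0.0, -0.6]
width: 0.2
```

>>> send_rows:
  rows:
    - {"x": 0.4,"y": 4,"z": 0,"roll": 0,"claw": 1}
    - {"x": 0.8,"y": 8,"z": 0,"roll": 0,"claw": 1}
    - {"x": 1.2,"y": 12,"z": 0,"roll": 0,"claw": 1}
    - {"x": 1.6,"y": 16,"z": 0,"roll": 0,"claw": 1}
    - {"x": 2,"y": 20,"z": 0,"roll": 0,"claw": 1}

```text
clock: 2.67
eef_pos: [507.5, 55.9, 302.6]
tool_rot: [3.141, 0.0, 1.686]
force: [0.2, 0.7, -0.1]
width: -0.0
```

>>> send_rows:
  rows:
    - {"x": 0.1,"y": 4,"z": 0,"roll": 0,"claw": 1}
    - {"x": 0.2,"y": 8,"z": 0,"roll": 0,"claw": 1}
    - {"x": 0.4,"y": 11.5,"z": -1.5,"roll": 0,"claw": 1}
    - {"x": 0.4,"y": 11.5,"z": -5.5,"roll": 0,"claw": 1}
    - {"x": 0.4,"y": 11.5,"z": -9.5,"roll": 0,"claw": 1}

```text
clock: 3.08
eef_pos: [512.7, 173.2, 208.0]
tool_rot: [3.136, -0.003, 1.691]
force: [0.1, -0.7, -0.7]
width: 0.1
```

```bash
python3 - <<'E'
from h import *
im,d=ctrl.get_image("wrist")
for P,c in(((516.5,125.5,40),(0,0,255)),((516.5,125.5,62),(0,255,0)),((511.5,170,33),(255,0,255))):
    p=px("wrist",P);print(p,ctrl.read_state()["eef_pos"]);cv2.drawMarker(im,tuple(int(x) for x in p),c,0,12,1)
for r in ctrl.place_of("wrist","push_plate")[:2]:print(r,wz("wrist",r["uv"],40))
cv2.imwrite("pics/w1.png",im)
E
```

```text
[323.56271426 229.15644982] [507.46308912 168.69385221 199.50152066]
[323.72857458 237.72926683] [507.46308912 168.69385221 199.50152066]
[324.05629952 184.84091912] [507.46308912 168.69385221 199.50152066]
{'uv': [317.9, 231.5], 'confidence': 0.97} [511.11675271 119.72757348  40.        ]
```

View pics/w1.png

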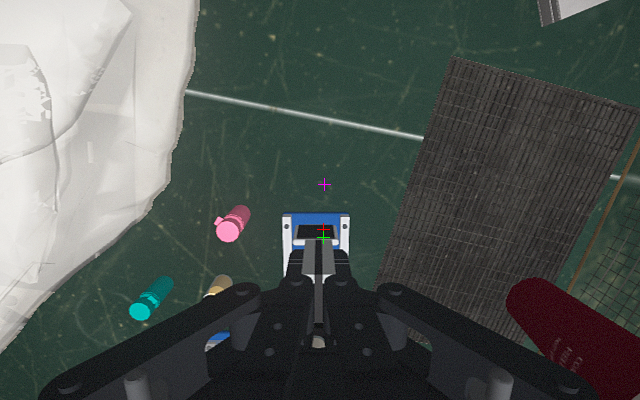

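```bash
python3 - <<'E'
from h import *
np.set_printoptions(precision=2,suppress=True)
for i in range(2):
    s=ctrl.read_state();c=ctrl.get_calibration("wrist");im,d=ctrl.get_image("wrist")
    print(s["eef_pos"],s["tool_rot"],s["qd"])
    K=np.array(c["intrinsics"]);T=np.array(c["T"])
    for r in ctrl.place_of("wrist","push_plate")[:1]:
        u=r["uv"];ray=T[:3,:3]@(np.linalg.inv(K)@np.array([u[0],u[1],1.]));print(T[:3,3]+ray*(40-T[2,3])/ray[2],u)
    hsv=cv2.cvtColor(im,cv2.COLOR_BGR2HSV);m=cv2.inRange(hsv,(0,0,0),(180,255,60));m[:215]=0;m[245:]=0;m[:,:285]=0;m[:,348:]=0
    v,uu=np.where(m>0);print(uu.min(),uu.max(),v.min(),v.max())
cv2.imwrite("pics/w2.png",cv2.resize(im[190:270,260:380],None,fx=5,fy=5))
E
```

```text
[507.61 167.59 202.31] [-3.13  0.    1.69] [ 0.03 -0.08 -0.03 -0.1  -0.03  0.09  0.03]
[518.47 124.2   40.  ] [325.5, 228.3]
288 342 215 244
[511.7  168.96 207.67] [-3.14  0.    1.69] [ 0.01 -0.04 -0.02 -0.04 -0.   -0.   -0.  ]
[519.83 125.91  40.  ] [321.3, 226.3]
300 336 221 244
```

View pics/w2.png

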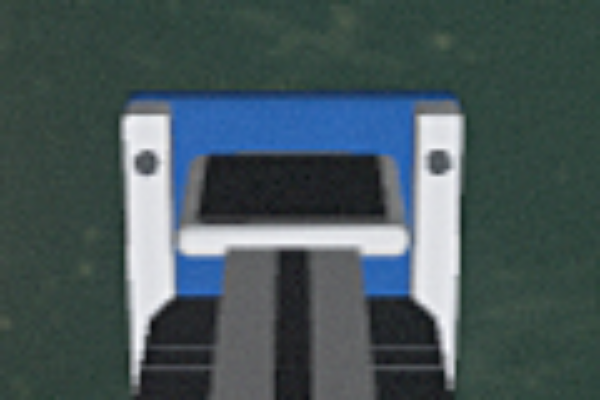

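>>> send_rows:
  rows:
    - {"x": 0.1,"y": 0,"z": -4,"roll": 0,"claw": 1}
    - {"x": 0.1,"y": 0,"z": -8,"roll": 0,"claw": 1}
    - {"x": 0.1,"y": 0,"z": -11.5,"roll": 0,"claw": 1}
    - {"x": 0.1,"y": 0,"z": -14.2,"roll": 0,"claw": 1}
    - {"x": 0.1,"y": 0,"z": -16.1,"roll": 0,"claw": 1}

```text
clock: 3.8
eef_pos: [513.9, 168.9, 46.2]
tool_rot: [3.14, -0.0, 1.685]
force: [-0.2, -0.8, 0.5]
width: -0.0
```

>>> send_rows:
  rows:
    - {"x": 0.05,"y": -0.5,"z": 0,"roll": 0,"claw": 1}
    - {"x": 0.1,"y": -1,"z": 0,"roll": 0,"claw": 1}
    - {"x": 0.2,"y": -1.5,"z": 0,"roll": 0,"claw": 1}
    - {"x": 0.25,"y": -2,"z": 0,"roll": 0,"claw": 1}
    - {"x": 0.3,"y": -2.5,"z": 0,"roll": 0,"claw": 1}

```text
clock: 4.22
eef_pos: [517.1, 143.5, 48.2]
tool_rot: [3.138, -0.0, 1.685]
force: [0.2, -0.4, -0.3]
width: 0.1
```

>>> send_rows:
  rows:
    - {"x": 0.05,"y": -0.4,"z": 0,"roll": 0,"claw": 1}
    - {"x": 0.1,"y": -0.8,"z": 0,"roll": 0,"claw": 1}
    - {"x": 0.15,"y": -1.2,"z": 0,"roll": 0,"claw": 1}
    - {"x": 0.2,"y": -1.6,"z": 0,"roll": 0,"claw": 1}
    - {"x": 0.25,"y": -2,"z": 0,"roll": 0,"claw": 1}

```text
clock: 4.63
eef_pos: [518.5, 124.7, 46.6]
tool_rot: [3.141, -0.001, 1.687]
force: [0.3, 2.2, 2.1]
width: -0.1
```

>>> send_rows:
  rows:
    - {"x": 0.05,"y": -0.5,"z": 0,"roll": 0,"claw": 1}
    - {"x": 0.1,"y": -1,"z": 0,"roll": 0,"claw": 1}
    - {"x": 0.15,"y": -1.5,"z": 0,"roll": 0,"claw": 1}
    - {"x": 0.2,"y": -2,"z": 0,"roll": 0,"claw": 1}
    - {"x": 0.3,"y": -2.5,"z": 0,"roll": 0,"claw": 1}

```text
clock: 5.05
eef_pos: [521.0, 98.7, 46.3]
tool_rot: [-3.141, 0.0, 1.687]
force: [0.5, 2.0, 1.5]
width: 0.3
```

>>> send_rows:
  rows:
    - {"x": 0.05,"y": -0.5,"z": 0,"roll": 0,"claw": 1}
    - {"x": 0.1,"y": -1,"z": 0,"roll": 0,"claw": 1}
    - {"x": 0.15,"y": -1.5,"z": 0,"roll": 0,"claw": 1}
    - {"x": 0.2,"y": -2,"z": 0,"roll": 0,"claw": 1}
    - {"x": 0.3,"y": -2.5,"z": 0,"roll": 0,"claw": 1}

```text
clock: 5.47
eef_pos: [523.9, 73.6, 46.3]
tool_rot: [-3.141, 0.0, 1.687]
force: [-0.5, 2.1, 1.5]
width: 0.2
```

>>> send_rows:
  rows:
    - {"x": 0.05,"y": -0.4,"z": 0,"roll": 0,"claw": 1}
    - {"x": 0.1,"y": -0.7,"z": 0,"roll": 0,"claw": 1}
    - {"x": 0.1,"y": -1.0,"z": 0,"roll": 0,"claw": 1}
    - {"x": 0.15,"y": -1.3,"z": 0,"roll": 0,"claw": 1}
    - {"x": 0.15,"y": -1.5,"z": 0,"roll": 0,"claw": 1}

```text
clock: 5.88
eef_pos: [525.6, 58.8, 46.3]
tool_rot: [-3.142, 0.0, 1.686]
force: [1.0, 1.7, 0.3]
width: 0.1
```

>>> send_rows:
  rows:
    - {"x": 0,"y": -0.1,"z": 0,"roll": 0,"claw": 1}
    - {"x": 0,"y": -0.2,"z": 0,"roll": 0,"claw": 1}
    - {"x": 0.05,"y": -0.3,"z": 0,"roll": 0,"claw": 1}
    - {"x": 0.05,"y": -0.3,"z": 0,"roll": 0,"claw": 1}

```text
clock: 6.22
eef_pos: [525.9, 55.9, 46.3]
tool_rot: [-3.141, 0.0, 1.686]
force: [1.0, 1.1, 0.4]
width: -0.2
```

No stop felt yet; continue in small steps.

>>> send_rows:
  rows:
    - {"x": 0,"y": -0.1,"z": 0,"roll": 0,"claw": 1}
    - {"x": 0,"y": -0.2,"z": 0,"roll": 0,"claw": 1}
    - {"x": 0,"y": -0.2,"z": 0,"roll": 0,"claw": 1}

```text
clock: 6.47
eef_pos: [525.9, 55.8, 46.3]
tool_rot: [3.141, -0.002, 1.688]
force: [-0.2, 4.9, -0.1]
width: 0.2
```

>>> send_rows:
  rows:
    - {"x": 0,"y": -0.1,"z": 0,"roll": 0,"claw": 1}
    - {"x": 0,"y": -0.2,"z": 0,"roll": 0,"claw": 1}
    - {"x": 0,"y": -0.2,"z": 0,"roll": 0,"claw": 1}
    - {"x": 0,"y": -0.2,"z": 0,"roll": 0,"claw": 1}

```text
clock: 6.8
eef_pos: [525.9, 55.8, 46.3]
tool_rot: [3.14, -0.004, 1.689]
force: [-0.8, 8.7, -0.6]
width: 0.1
```

>>> send_rows:
  rows:
    - {"x": 0,"y": 0.8,"z": 0,"roll": 0,"claw": 1}
    - {"x": -0.2,"y": 2.5,"z": 0,"roll": 0,"claw": 1}
    - {"x": -0.4,"y": 4.5,"z": 0,"roll": 0,"claw": 1}
    - {"x": -0.5,"y": 5.2,"z": 3,"roll": 0,"claw": 1}
    - {"x": -0.5,"y": 5.2,"z": 7,"roll": 0,"claw": 1}

```text
clock: 7.22
eef_pos: [518.1, 105.8, 114.4]
tool_rot: [-3.134, 0.0, 1.69]
force: [1.1, -0.8, 0.8]
width: 0.3
```

>>> send_rows:
  rows:
    - {"x": 0,"y": 0,"z": 4,"roll": 0,"claw": 1}
    - {"x": 0,"y": 0,"z": 8,"roll": 0,"claw": 1}
    - {"x": 0,"y": 0,"z": 12,"roll": 0,"claw": 1}
    - {"x": 0,"y": 0,"z": 16,"roll": 0,"claw": 1}
    - {"x": -0.5,"y": -1.5,"z": 18,"roll": 0,"claw": 1}

```text
clock: 7.63
eef_pos: [518.0, 92.2, 301.3]
tool_rot: [3.134, -0.002, 1.69]
force: [1.1, -0.5, -0.4]
width: -0.4
```

>>> send_rows:
  rows:
    - {"x": -1.2,"y": -3.5,"z": 0,"roll": 0,"claw": 1}
    - {"x": -2.5,"y": -7,"z": 0,"roll": 0,"claw": 1}
    - {"x": -3.8,"y": -10.5,"z": 0,"roll": 0,"claw": 1}
    - {"x": -5,"y": -14,"z": 0,"roll": 0,"claw": 1}
    - {"x": -5.5,"y": -19.5,"z": 0,"roll": 0,"claw": 1}

```text
clock: 8.05
eef_pos: [459.6, -93.3, 296.4]
tool_rot: [-3.139, 0.001, 1.688]
force: [1.1, 0.5, -0.8]
width: -0.5
```

```bash
python3 - <<'E'
from h import *
np.set_printoptions(precision=1,suppress=True)
print(ctrl.read_state()["eef_pos"])
for cam in("scene","top"):
    im,d=ctrl.get_image(cam);cv2.imwrite(f"pics/{cam}1.png",im)
s=ctrl.read_state();print(s["eef_pos"],s["qd"])
a=cv2.imread("pics/scene1.png")[80:320,160:430];cv2.imwrite("pics/scene1c.png",cv2.resize(a,None,fx=2.4,fy=2.4))
E
```

```text
[459.6 -93.3 296.4]
[ 459.9 -100.9  295.8] [-0.1  0.  -0.1 -0.  -0.1 -0.  -0.1]
```

View pics/scene1c.png

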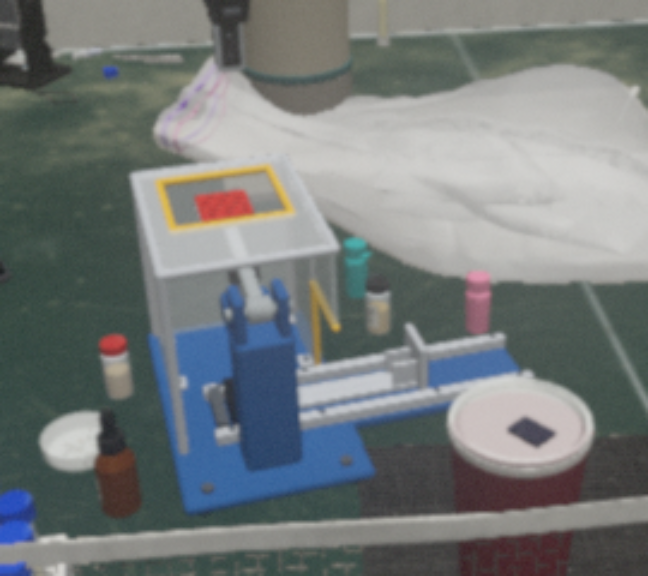

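>>> send_rows:
  rows:
    - {"x": 0,"y": -0.4,"z": -2,"roll": 0,"claw": 1}
    - {"x": 0,"y": -0.4,"z": -4.5,"roll": 0,"claw": 1}
    - {"x": 0,"y": -0.4,"z": -6.5,"roll": 0,"claw": 1}
    - {"x": 0,"y": -0.4,"z": -7,"roll": 0,"claw": 1}
    - {"x": 0,"y": -0.4,"z": -7,"roll": 0,"claw": 1}

```text
clock: 8.57
eef_pos: [461.1, -96.2, 225.2]
tool_rot: [-3.138, -0.001, 1.687]
force: [-0.4, 0.2, 0.5]
width: -0.0
```

```bash
python3 - <<'E'
from h import *
np.set_printoptions(precision=1,suppress=True)
ctrl.get_image("top");s=ctrl.read_state();print(s["eef_pos"],s["tool_rot"],s["qd"])
im,d=ctrl.get_image("wrist");cv2.imwrite("pics/w3.png",im)
tip=s["eef_pos"]-[0,0,11];print(px("wrist",tip))
E
```

```text
[462.1 -96.2 226.3] [-3.1 -0.   1.7] [ 0. -0. -0. -0. -0.  0.  0.]
[317.  255.7]
```

View pics/w3.png

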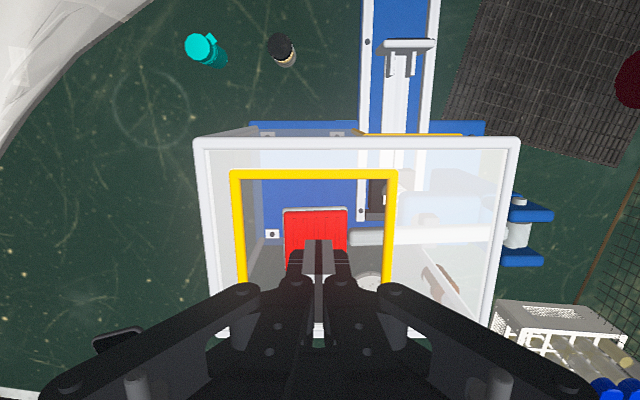

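>>> send_rows:
  rows:
    - {"x": -0.05,"y": -0.6,"z": 0,"roll": 0,"claw": 1}
    - {"x": -0.1,"y": -1.2,"z": -0.5,"roll": 0,"claw": 1}
    - {"x": -0.1,"y": -1.2,"z": -1.5,"roll": 0,"claw": 1}
    - {"x": -0.1,"y": -1.2,"z": -2.5,"roll": 0,"claw": 1}
    - {"x": -0.1,"y": -1.2,"z": -3,"roll": 0,"claw": 1}

```text
clock: 9.08
eef_pos: [460.4, -108.5, 194.8]
tool_rot: [-3.14, -0.001, 1.686]
force: [0.4, -0.1, 0.1]
width: -0.0
```

>>> send_rows:
  rows:
    - {"x": 0,"y": 0,"z": -0.3,"roll": 0,"claw": 1}
    - {"x": 0,"y": 0,"z": -0.6,"roll": 0,"claw": 1}
    - {"x": 0,"y": 0,"z": -0.9,"roll": 0,"claw": 1}
    - {"x": 0,"y": 0,"z": -1.2,"roll": 0,"claw": 1}
    - {"x": 0,"y": 0,"z": -1.5,"roll": 0,"claw": 1}

```text
clock: 9.5
eef_pos: [461.3, -108.2, 181.2]
tool_rot: [-3.142, 0.0, 1.687]
force: [-1.2, -0.7, 2.8]
width: -0.1
```

Contact at 2.8 N, as expected at TCP z≈182. Press on.

>>> send_rows:
  rows:
    - {"x": 0,"y": 0,"z": -0.4,"roll": 0,"claw": 1}
    - {"x": 0,"y": 0,"z": -0.8,"roll": 0,"claw": 1}
    - {"x": 0,"y": 0,"z": -1.1,"roll": 0,"claw": 1}
    - {"x": 0,"y": 0,"z": -1.4,"roll": 0,"claw": 1}
    - {"x": 0,"y": 0,"z": -1.7,"roll": 0,"claw": 1}

```text
clock: 9.92
eef_pos: [460.6, -108.4, 164.6]
tool_rot: [-3.14, 0.0, 1.686]
force: [-4.8, 0.7, 11.2]
width: 0.2
```

>>> send_rows:
  rows:
    - {"x": 0,"y": 0,"z": -0.2,"roll": 0,"claw": 1}
    - {"x": 0,"y": 0,"z": -0.4,"roll": 0,"claw": 1}
    - {"x": 0,"y": 0,"z": -0.6,"roll": 0,"claw": 1}
    - {"x": 0,"y": 0,"z": -0.6,"roll": 0,"claw": 1}

```text
clock: 10.25
eef_pos: [460.6, -108.4, 159.0]
tool_rot: [-3.14, 0.001, 1.687]
force: [-5.6, 0.6, 16.8]
width: -0.2
```

>>> send_rows:
  rows:
    - {"x": 0,"y": 0,"z": -0.1,"roll": 0,"claw": 1}
    - {"x": 0,"y": 0,"z": -0.2,"roll": 0,"claw": 1}
    - {"x": 0,"y": 0,"z": -0.3,"roll": 0,"claw": 1}
    - {"x": 0,"y": 0,"z": -0.3,"roll": 0,"claw": 1}

```text
clock: 10.58
eef_pos: [460.8, -108.4, 157.5]
tool_rot: [-3.141, 0.002, 1.687]
force: [-9.1, 0.4, 31.5]
width: -0.1
```

>>> send_rows:
  rows:
    - {"x": 0,"y": 0,"z": -0.1,"roll": 0,"claw": 1}
    - {"x": 0,"y": 0,"z": -0.1,"roll": 0,"claw": 1}
    - {"x": 0,"y": 0,"z": -0.1,"roll": 0,"claw": 1}

```text
clock: 10.83
eef_pos: [460.8, -108.4, 157.2]
tool_rot: [-3.141, 0.002, 1.687]
force: [-10.3, 1.6, 37.8]
width: -0.1
```

Rigid at the stop (force rising with no motion). Draw straight out.

>>> send_rows:
  rows:
    - {"x": 0,"y": 0,"z": 0.4,"roll": 0,"claw": 1}
    - {"x": 0,"y": 0,"z": 1.2,"roll": 0,"claw": 1}
    - {"x": 0,"y": 0,"z": 2.2,"roll": 0,"claw": 1}
    - {"x": 0,"y": 0,"z": 3.2,"roll": 0,"claw": 1}
    - {"x": 0,"y": 0,"z": 4.4,"roll": 0,"claw": 1}

```text
clock: 11.25
eef_pos: [461.6, -108.3, 198.5]
tool_rot: [3.141, -0.0, 1.687]
force: [0.4, 0.5, 0.2]
width: -0.0
```

>>> send_rows:
  rows:
    - {"x": 0,"y": 0,"z": 2.5,"roll": 0,"claw": 1}
    - {"x": 0,"y": 0,"z": 5,"roll": 0,"claw": 1}
    - {"x": 0,"y": 0,"z": 8,"roll": 0,"claw": 1}
    - {"x": 0,"y": 0,"z": 11,"roll": 0,"claw": 1}
    - {"x": 0,"y": 0,"z": 12,"roll": 0,"claw": 1}

```text
clock: 11.67
eef_pos: [463.8, -108.3, 322.1]
tool_rot: [3.134, 0.002, 1.687]
force: [1.3, 0.4, -0.5]
width: 0.3
```

>>> send_rows:
  rows:
    - {"x": 0,"y": -3,"z": 0,"roll": 0,"claw": 1}
    - {"x": 0,"y": -7,"z": 0,"roll": 0,"claw": 1}
    - {"x": 0,"y": -11,"z": 0,"roll": 0,"claw": 1}
    - {"x": 0,"y": -14,"z": 0,"roll": 0,"claw": 1}
    - {"x": 0,"y": -15,"z": 0,"roll": 0,"claw": 1}

```text
clock: 12.08
eef_pos: [460.5, -264.6, 317.7]
tool_rot: [-3.141, 0.003, 1.679]
force: [0.4, -0.1, -0.5]
width: -0.1
```

```bash
python3 - <<'E'
from h import *
np.set_printoptions(precision=1,suppress=True)
for cam in("scene","top"):
    im,d=ctrl.get_image(cam);cv2.imwrite(f"pics/{cam}2.png",im)
    hsv=cv2.cvtColor(im,cv2.COLOR_BGR2HSV)
    red=cv2.inRange(hsv,(0,150,120),(8,255,255))|cv2.inRange(hsv,(174,150,120),(180,255,255))
    k,l,st,c=cv2.connectedComponentsWithStats(red);i=1+np.argmax(st[1:,4]);v,u=np.where((l==i)&(d>0))
    print(cam,"pad",len(u),np.median([w(cam,(a,b),d[b,a]) for a,b in zip(u,v)],0))
    for q in("push_plate","vial","petri","amber_bottle"):
        for r in ctrl.place_of(cam,q)[:4]:print(q,round(r["confidence"],2),np.array(r["uv"]),wz(cam,r["uv"],40 if q=="push_plate" else 0))
s=ctrl.read_state();print(s["eef_pos"],s["force"],s["clock"])
a=cv2.imread("pics/top2.png")[120:290,230:460];b=cv2.imread("pics/scene2.png")[110:320,160:430]
cv2.imwrite("pics/end.png",np.hstack([cv2.resize(a,(400,296)),cv2.resize(b,(380,296))]))
E
```

```text
scene pad 189 [ 466.  -109.3  171.7]
push_plate 0.62 [337.9 228.2] [526.9  51.6  40. ]
vial 0.81 [209.7 242.8] [ 468.1 -216.3    0. ]
vial 0.75 [360.4 213. ] [415.6 128.7   0. ]
vial 0.71 [315.5 217.2] [412.5  22.9   0. ]
vial 0.64 [195.4 264.9] [ 540.6 -242.5    0. ]
petri 0.8 [194.3 265.2] [ 541.2 -244.6    0. ]
petri 0.3 [316.2 217.4] [413.7  24.3   0. ]
amber_bottle 0.58 [211.6 289.9] [ 623.7 -208.5    0. ]
top pad 268 [ 460.9 -108.3  171.5]
push_plate 0.51 [310.4 204.6] [523.7  63.6  40. ]
vial 0.62 [322.6 242.7] [416.9  27.    0. ]
vial 0.57 [405.5 223.2] [ 479.6 -216.3    0. ]
vial 0.55 [325.9 269.8] [338.5  15.4   0. ]
vial 0.41 [292.  236.8] [432.2 117.9   0. ]
petri 0.94 [412.6 202. ] [ 543.3 -237.7    0. ]
amber_bottle 0.42 [403.6 176.2] [ 621.2 -211.5    0. ]
[ 461.6 -257.2  318.5] [-0.6 -0.   0.3] 12.5833
```

View pics/end.png

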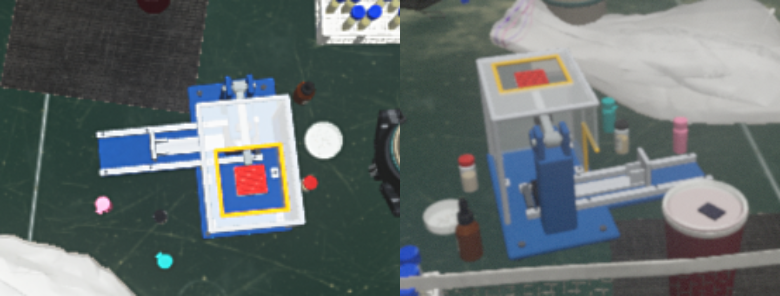

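```bash
python3 - <<'E'
from h import *
np.set_printoptions(precision=1,suppress=True)
im,d=ctrl.get_image("scene");c=ctrl.get_calibration("scene");K=np.array(c["intrinsics"]);T=np.array(c["T"]);v,u=np.mgrid[0:400,0:640]
Q=(np.stack([(u-K[0,2])/K[0,0]*d,(v-K[1,2])/K[1,1]*d,d,np.ones_like(d)],-1)@T.T)[d>0][:,:3]
A=Q[(Q[:,2]>48)&(Q[:,2]<70)&(Q[:,0]>460)&(Q[:,0]<580)&(Q[:,1]>5)&(Q[:,1]<170)]
print(len(A),A.mean(0),A.min(0),A.max(0))
a,b=(cv2.imread(f"pics/scene{i}.png")[205:245,325:350].astype(int) for i in(1,2));print(abs(a-b).mean())
s=ctrl.read_state();print(s["qd"])
m=A[:,1].mean()
if abs((119-m)/.993-80)<4: print(ctrl.finish_job())
E
```

```text
88 [532.3  40.3  57.8] [507.   35.4  48.4] [551.   46.8  63.4]
1.731
[ 0.  0.  0. -0.  0.  0.  0.]
the job is handed in; nothing more can be done
None
```

The carriage is home, the lever was pressed to its stop and has come back up, and the job is handed in at about 12.7 s. I could not see the cap itself, because the column and guard hide it.

**What I did:**
- I pushed the carriage in with the shut fingertips on the end plate until it stopped. The force rose to 8.7 N with no further movement.
- I reached down through the window and pressed the pad. The force was 2.8 N at first, about 11 to 17 N over the second half, and 38 N at the rigid stop, about 25 mm below the rest height.
- I drew straight back out, then moved the arm clear of the press.

**Last checks:**
- **Carriage:** depth shows the plate moved 79 mm, within about 2 mm of home, and the picture around it is unchanged since the push. The networks' plate positions disagreed by about 12 mm between the two cameras, so I used depth and touch instead.
- **Lever:** the pad is back at 171.6 mm, the same height as at the start.
- **Neighbours:** all four show in their original places. Their measured positions moved by a few mm, about 10 mm at most for one camera's rough readings, which I take as network noise.
- **Cap and vial:** seating is inferred from the force and the full lever stroke. I also did not see the vial standing upright under the ram.
- **Contact:** no unexpected force showed in the readings while entering or leaving the window.

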